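Show a drone battery to the inspection camera

TASK

Slide the clear cover of the grey battery case fully open by its upright handle, lift the drone battery out of the case, and show its end beside the button and little lights to the inspection camera on the stand: hold the battery in the air in line with the lens axis, so that this end squarely faces the lens, 80 mm in front of the glass and centred on it, the label side up and the battery tilted just as the lens is. Finish while still holding it there, steady, in the gripper; never touch the camera or its stand, leave the cover open, and leave the drone body, the spare battery and the loose motor on the bench where they are.

Things in the scene. Friction and masses are not known exactly. Their poses are not given: they have to be found in the camera images.
- case: Grey metal battery case fixed on the bench, 175 (x) x 345 (y) x 66 mm high. Origin at the centre of its underside, z up. The half at +y is a bay for the battery, inside about 165 x 165 mm, its floor 5 mm above the bench, walls to 54 mm, side tracks to 66 mm; the centre of this bay lies at +84 mm in y. The half at -y is permanently roofed. It stands anywhere left of the middle of the bench, turned by up to 0.1 rad.
- cover (a joint): Slide of the clear cover of the case, in m: 0 when it shuts the bay, 0.165 when fully open. It opens towards the case's own -y (to the robot's right) and starts at 0 to 0.03; friction about 1.2 N, it stays where left.
- cover_handle (a point): Point on the cover's handle, 20 mm above the cover plate. The handle is an upright aluminium rib, 56 mm along the case's x, 12 mm thick along the case's y (the slide direction), its top 15 mm above this point; it stands on a low foot 4 mm high and 24 mm wide.
- battery: Drone battery lying flat near the middle of the bay: dark box 42 (x) x 102 (y) x 36 mm (z), about 0.27 kg; origin at the centre of its underside, y along its length, z out of its top, which bears a pale label and, near the -y end, a white button and a row of small lights. Its -y end is turned up to 1.3 rad either way from straight away from the robot. Grip across the 42 mm width.
- battery_end (a point): Centre of the battery's end face at its own -y, the end beside the button and lights (50 mm from the origin, 18 mm above the underside): the end to be shown to the lens.
- camera_stand: Inspection camera's stand, fixed on the bench: foot 90 x 100 mm, steel post 18 mm thick to about 250 mm, behind the lens. Origin under the foot, z up; its -x is where the camera looks, roughly to the robot.
- lens: Camera head on the stand. Origin at the centre of the front glass of the lens, about 228 mm above the bench. Its -x axis is the direction of view (20 degrees below level), its y axis is level. Lens barrel 32 to 38 mm across and 35 mm long, then a housing 46 x 46 x 55 mm behind it.
- focus (a point): Point on the lens axis 80 mm in front of the lens glass, where the battery's end face must be.
- spare_battery: Another dark battery, 40 x 104 x 35 mm, lying on the open bench outside the case: not to be used or moved. Origin under its centre.
- drone: Dark drone body, 122 x 181 x 51 mm, on the bench: not to be moved. Origin under its centre.
- motor: Small pale brushless motor, 28 mm across and 25 mm high, on the bench: not to be moved. Origin under its centre.
- desk_lamp: White desk lamp, an obstacle to keep clear of: round foot 160 mm across behind the case; its upper arm hangs level over the bench, 300 to 365 mm high, from 580 mm in front of the robot (80 mm to its right) to 680 mm (200 mm to its left), with the slanting lower arm behind. Origin under the foot; it always stands in the same place.

How it is judged (in metres and radians):
On the way, in this order (a step that is already met when the one before it is completed fails the run):
1. the cover is slid fully open (value of joint cover above 0.15 m), for 0.2 s.
2. the battery is lifted out of the case (height (world z) of battery above 0.1 m and contact force between the fingers and battery above 1 N), for 0.2 s.
At the end, for the whole second after the job is handed in: The gripper alone holds the battery still in the air, top up: end face (-y) 60 to 100 mm before the lens glass and within 15 mm of its axis both ways (lens y, z); its length within 0.2 rad of the lens axis, that end to the lens, its x within 0.2 rad of the lens y; cover open beyond 0.13 m (all of step 2 and x of battery_end in the frame of lens between -0.1 and -0.06 m and y of battery_end in the frame of lens between -0.015 and 0.015 m and z of battery_end in the frame of lens between -0.015 and 0.015 m and x of battery in the frame of lens below -0.105 m and angle between the y axis of battery and the x axis of lens, either way round below 0.2 rad and angle between the x axis of battery and the y axis of lens, either way round below 0.2 rad and angle between battery's own z axis and vertical below 0.6 rad and linear speed of battery below 0.02 m/s and angular speed of battery below 0.15 rad/s and value of joint cover above 0.13 m); the arm keeps its last pose, push and grip.
It fails at once if the camera or its stand is touched (contact force between camera_stand and anything else above 1 N).
It fails at once if the spare battery is moved (distance of spare_battery from where it was at the start of the episode above 0.02 m).
It fails at once if the drone body is moved (distance of drone from where it was at the start of the episode above 0.02 m).
It fails at once if the loose motor is moved (distance of motor from where it was at the start of the episode above 0.02 m).
It also fails if it takes over 58 s, if anything falls off the work surface, if the arm or the gripper's body presses on something with over 40 N, if the wrist force passes 120 N, or if a joint passes its speed limit or range.

ROBOT

A 6-joint arm with a two-finger parallel gripper is mounted at the origin on a cart in front of the work surface, level with it; the furniture and walls round the work are solid. World frame = base frame: x ahead of the robot, y to its left, z up, the work surface at z = 0. Lengths are in mm, angles in rad, forces in N, time in s.
With the tool pointing down it reaches from about 275 to 825 mm from the base axis. Payload 5.2 kg.
Tool frame: the origin (TCP) lies at the very end of the fingers, on their centre line; the grasp point (between the pads) lies 19 mm behind it; z points along the fingers, y is the line along which they close (so a half turn about z gives the same grasp; the last joint's range is limited). The gripper opens to 93 mm and grips with 3 to 60 N. Pads are 15 mm wide; open, the fingers measure 128 mm over their backs; the gripper's body (75 mm by 188 mm) begins 65 mm behind the grasp point.
Start: joints at [-1.466, 0.259, 1.535, -0, 1.348, -0.203], TCP at [166.65, -524.149, 218.653] pointing down, gripper open.
Joint ranges: [-3.14, 3.14], [-0.91, 2.08], [0.19, 2.58], [-1.22, 4.36], [0.22, 2.71], [-3.12, 3.12]. Speed limits (rad/s): [2.57, 2.57, 3.14, 3.14, 3.14, 3.14].

INTERFACE

Orientations are given as [roll, pitch, yaw] about the fixed x, y, z axes, in that order (R = Rz(yaw) Ry(pitch) Rx(roll)).
In Python, from bench import robot gives the robot as it stands. The module is installed in compiled form; this text tells all that it offers. Calls block until the motion is done:
- robot.move_ptp(position, orientation): joint-space move of the TCP to a pose.
- robot.move_linear(position, ori=None, speed=150, f_stop=None): straight line of the TCP; ori=None keeps the orientation; speed is the mean speed in mm/s. With f_stop (N) it stops when the force on the tool has changed by that much, and returns True; else False.
- robot.move_j(angles): joint-space move.
- robot.move_gripper(opening): opening from 0.0 (shut) to 1.0 (fully open); the grip force is fixed at half the most; returns when the fingers have stopped.
- robot.sleep(seconds).
- robot.inverse_kinematics(position, orientation): joint angles nearest the present ones, or None.
- robot.get_image(name): name is "scene" or "top"; returns a dict with "img" (480x640x3 uint8, blue, green, red), "fovy" (degrees; the focal length in pixels is half the picture's height over the tangent of half this angle, whatever the lens; pixels are square), "cx", "cy" (the principal point, pixels), "eye" and "orientation" of the camera in the world. Camera axes: x right, y down, z forward; pixel columns grow to the right and rows downward; lengths in mm; the calibration is good to about 2 mm. A picture is of the moment at which its call begins. There is no depth.
A pose or a line that the arm cannot do raises robot.MotionError and nothing moves.
- robot.hand_in(): hands the job in; it is judged then, once.
Readings, each from a call of its own:
- robot.current_t(): time.
- robot.current_qpos(): joint angles.
- robot.current_joint_vel(): joint speeds.
- robot.current_joint_efforts(): joint torques, N m.
- robot.current_tcp_pos(): TCP position.
- robot.current_eef_rot(): TCP orientation.
- robot.current_contact_force(): force on the tool from outside, world axes, zero at the start.
- robot.current_ft_torque(): the same for the moment, N m.
- robot.current_gripper_width(): opening from 0.0 (shut) to 1.0 (fully open).
- robot.current_finger_force(): force on a finger pad.
Only numpy, scipy, OpenCV 4.12 (cv2) and the standard library are available. Lean on these libraries where they do the work, as an engineer would, in place of code of your own. Each camera call takes 0.05 s, during which the arm holds its last target. There are 200 camera calls.

## Working session

There is one attempt and no reset: what is moved stays moved. The work goes in short steps, each a Python script; the robot and the scene stay as the last script left them, time stands still between calls to the robot, and variables do not carry over. Pictures are saved under pics/ and viewed, at most 10 in all, crops included, and the job is handed in when it is done.

```bash
mkdir -p pics; python3 - <<'E'
from bench import robot
import cv2
for n in("scene","top"):
    d=robot.get_image(n); cv2.imwrite(f"pics/{n}0.png",d["img"]); print(n,{k:v for k,v in d.items() if k!="img"})
print(robot.current_t())
E
```

```text
scene {'fovy': 57.349962309511035, 'cx': 319.0978812512661, 'cy': 236.68151225584296, 'eye': array([-207.14618881,  601.3302137 ,  567.84559447]), 'orientation': array([-1.96929803,  0.01300131, -2.2295399 ])}
top {'fovy': 47.44958628753976, 'cx': 316.56098572221566, 'cy': 231.2077915945199, 'eye': array([ 439.26118343,   26.56910984, 1187.3716571 ]), 'orientation': array([-3.04814995, -0.01000289, -1.59521492])}
0.1
```

View pics/scene0.png

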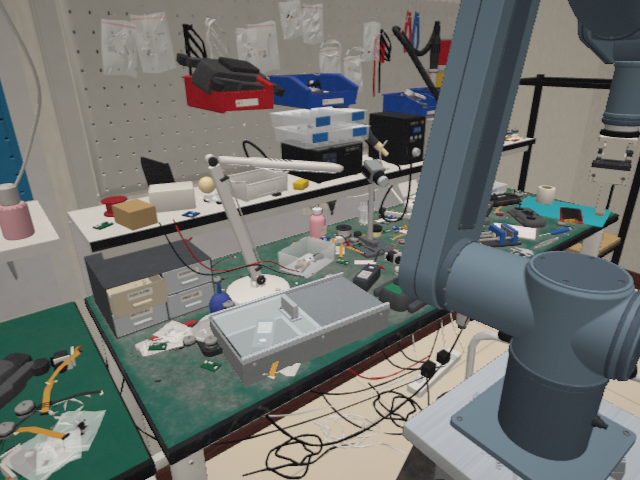

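View pics/top0.png

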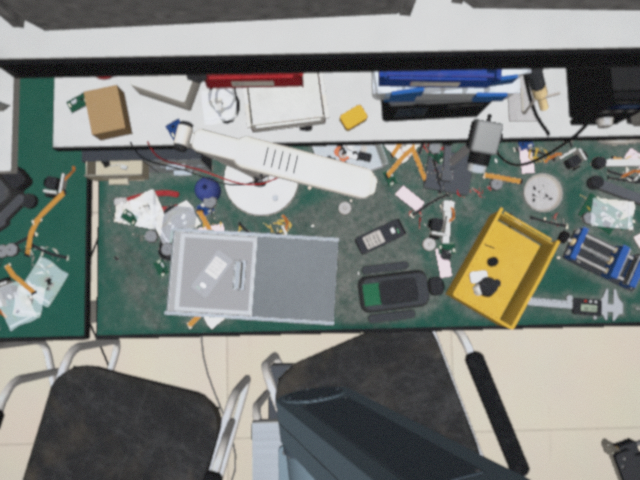

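The top view shows the case at px (168–338, 230–322) with its handle at (238,275), and the inspection camera at (485,145). In the scene view, the camera is at (376,172) and the handle at (290,305). Next I'll enlarge these areas.

```bash
python3 - <<'E'
import cv2,numpy as np
t=cv2.imread("pics/top0.png");s=cv2.imread("pics/scene0.png")
def c(im,x,y,w,h,k): return cv2.resize(im[y:y+h,x:x+w],None,fx=k,fy=k,interpolation=cv2.INTER_CUBIC)
cv2.imwrite("pics/a.png",np.vstack([c(t,160,225,200,100,4)[:, :800], np.hstack([c(t,450,105,80,40,5)*0+c(t,450,110,80,40,5),c(s,340,150,80,40,5)])]))
cv2.imwrite("pics/b.png",c(s,200,265,200,120,4))
cv2.imwrite("pics/c.png",np.hstack([c(t,450,105,66,75,6),c(s,345,145,66,75,6)]))
E
```

```text
(no output)
```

View pics/a.png

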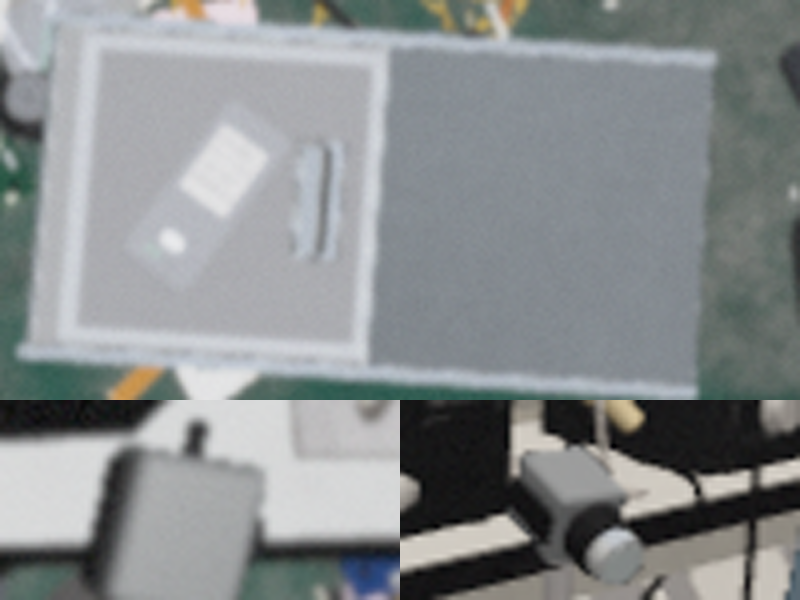

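View pics/b.png

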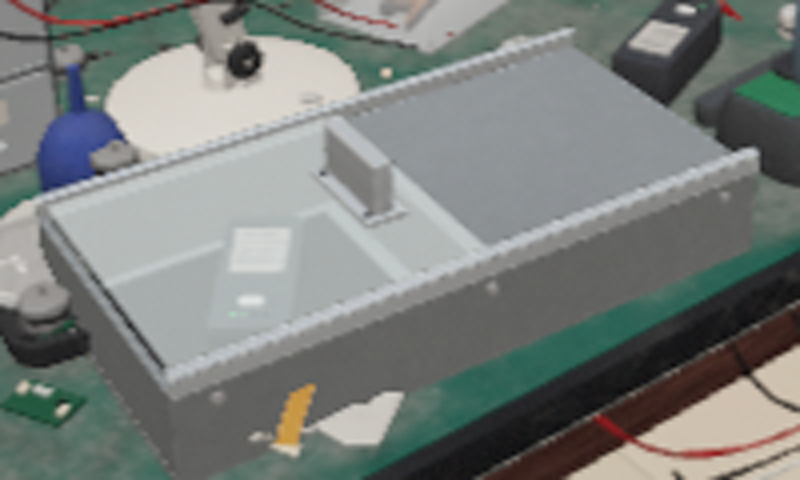

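View pics/c.png

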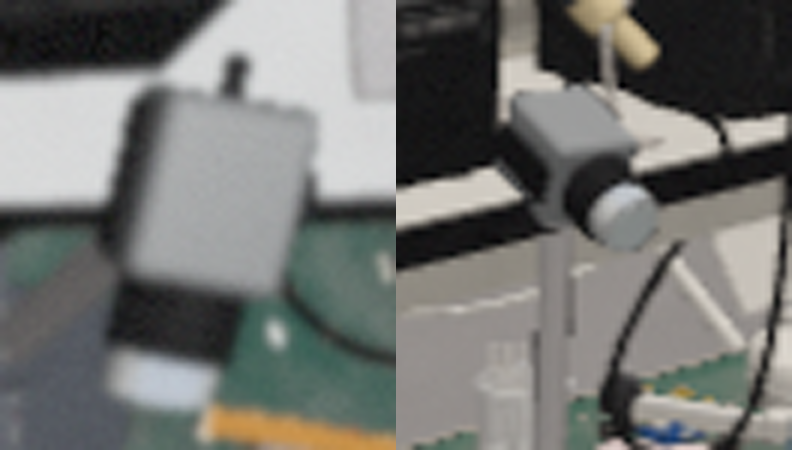

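The crops show these points:
- **Handle:** rib top at top (237.8,275) and scene (289.3,301.3).
- **Case:** track corners are clear in both views.
- **Battery:** it lies diagonally, with its button end towards the robot and left, at top px about (203,285).
- **Lens:** glass at scene (384,182), and the top view shows its tip at about (476,172).

Next I'll fit rigid models.

```bash
cat > h.py <<'E'
import numpy as np, cv2
from scipy.spatial.transform import Rotation as Ro
from scipy.optimize import least_squares
CAM={"scene":(57.349962309511035,319.0978812512661,236.68151225584296,[-207.14618881,601.3302137,567.84559447],[-1.96929803,0.01300131,-2.2295399]),
"top":(47.44958628753976,316.56098572221566,231.2077915945199,[439.26118343,26.56910984,1187.3716571],[-3.04814995,-0.01000289,-1.59521492])}
def proj(n,P):
    fv,cx,cy,e,o=CAM[n]; f=240/np.tan(np.radians(fv/2))
    p=Ro.from_euler("xyz",o).inv().apply(np.atleast_2d(P)-e)
    return p[:,:2]/p[:,2:]*f+[cx,cy]
def fit(model,obs,x0):
    """model(x)->(N,3) world; obs: list of (cam, index, (u,v))"""
    def r(x):
        W=model(x); return np.concatenate([proj(c,W[i])[0]-uv for c,i,uv in obs])
    s=least_squares(r,x0,x_scale=np.maximum(np.abs(x0),.1)); return s.x,r(s.x).reshape(-1,2).round(1)
def crop(x,y,k,pts,ox=0): return [((a-ox)/k+x,b/k+y) for a,b in pts]
E
cat > m1.py <<'E'
from h import *
# handle point triangulation
x,r=fit(lambda x:x[None],[("top",0,(237.8,275)),("scene",0,(289.3,301.3))],[440.,170,100]); print("handle top",x.round(1),r.tolist())
# case, free height of track top
C=np.array([[87.5,172.5],[87.5,-172.5],[-87.5,-172.5],[-87.5,172.5]])
m=lambda x:np.c_[C@np.array([[np.cos(x[3]),np.sin(x[3])],[-np.sin(x[3]),np.cos(x[3])]])+x[:2],np.full(4,x[2])]
o=[("top",i,p) for i,p in enumerate(crop(160,225,4,[(53,20),(714,57),(697,393),(20,355)]))]+[("scene",i,p) for i,p in enumerate(crop(200,265,4,[(42,205),(572,33),(755,157),(170,380)]))]
x,r=fit(m,o,[430.,130,66,.05]); print("case",x.round(3),r.tolist())
# lens: x,y,z,yaw ; pitch so that -x axis dips 20deg
L=np.array([[35,23,23],[35,-23,23],[90,23,23],[90,-23,23],[0,0,0],[0,0,17]])
m=lambda x:Ro.from_euler("zy",[x[3],-np.radians(20)]).apply(L)+x[:3]
o=[("top",i,p) for i,p in zip([0,1,2,3,5],crop(450,105,6,[(122,277),(280,297),(158,88),(318,112),(158,407)]))]+[("scene",i,p) for i,p in zip([0,1,2,3,4],crop(345,145,6,[(553,160),(637,143),(512,97),(575,87),(630,222)],396))]
x,r=fit(m,o,[680.,-280,228,-.2]); print("lens",x.round(3),r.tolist())
# battery under cover, top corners: +y end at far
B=np.array([[21,-51],[-21,-51],[-21,51],[21,51]])
m=lambda x:np.c_[B@np.array([[np.cos(x[3]),np.sin(x[3])],[-np.sin(x[3]),np.cos(x[3])]])+x[:2],np.full(4,x[2])]
E
python3 m1.py
```

```text
handle top [457.6 172.7  91.2] [[-0.1, -0.0], [0.1, 0.0]]
case [ 4.55129e+02  1.45557e+02  6.09140e+01 -8.50000e-02] [[-0.6, -1.4], [0.7, -0.5], [0.1, 0.9], [0.4, 0.2], [-1.6, -0.1], [-0.2, -0.3], [1.1, -0.4], [0.5, 1.2]]
lens [ 6.31068e+02 -2.71494e+02  2.23901e+02 -1.63000e-01] [[-0.5, 0.1], [-1.1, 0.5], [0.4, -0.3], [-0.2, -0.4], [1.0, -0.4], [1.5, -1.1], [0.6, 0.5], [-1.6, -0.7], [0.8, -0.1], [-0.4, 1.5]]
```

The fits agree with the text. The handle sits at case x≈0 with its top at 91 mm, the lens is 224 mm high with yaw −0.163, and the case yaw is −0.085. Next I'll push the cover open with closed fingers.

```bash
python3 - <<'E'
from h import *
from bench import robot
u=np.array([0.085,0.996,0]); 
hnd=np.array([457.6,172.7,0])
print([None if (q:=robot.inverse_kinematics([461,212,73],[np.pi,0,y])) is None else q for y in(-.085,np.pi-.085)])
yaw=-.085
q=robot.inverse_kinematics([461,212,73],[np.pi,0,yaw])
if q is None or abs(q[5])>2.6: yaw=np.pi-.085
robot.move_ptp([350,0,280],[np.pi,0,yaw])
robot.move_gripper(0)
robot.move_ptp(hnd+42*u+[0,0,140],[np.pi,0,yaw])
robot.move_linear(hnd+42*u+[0,0,74],f_stop=8)
s=robot.move_linear(hnd-158*u+[0,0,74],speed=60,f_stop=12)
p=np.array(robot.current_tcp_pos()); print(s,p.round(1),(p-hnd)@u,robot.current_contact_force())
robot.move_linear(p+10*u); robot.move_linear(p+10*u+[0,0,110])
robot.move_ptp([330,-60,300],[np.pi,0,yaw])
robot.move_gripper(1)
for n in("scene","top"):
    d=robot.get_image(n); cv2.imwrite(f"pics/{n}1.png",d["img"])
def c(im,x,y,w,h,k): return cv2.resize(im[y:y+h,x:x+w],None,fx=k,fy=k,interpolation=cv2.INTER_CUBIC)
cv2.imwrite("pics/d.png",np.vstack([c(cv2.imread("pics/top1.png"),160,225,200,75,4)*0+c(cv2.imread("pics/top1.png"),160,235,200,75,4),c(cv2.imread("pics/scene1.png"),200,285,200,75,4)]))
print(robot.current_t())
E
```

```text
[array([ 2.10893812e-01,  3.32991990e-01,  1.82752616e+00, -4.44089210e-16,
        9.81074506e-01,  1.86669014e+00]), array([ 0.21089381,  0.33299199,  1.82752616,  0.        ,  0.98107451,
       -1.27490251])]
True [445.8  35.2  73.9] -137.97387010026029 [1.35138354 3.18834351 3.17949625]
11.3667
```

View pics/d.png

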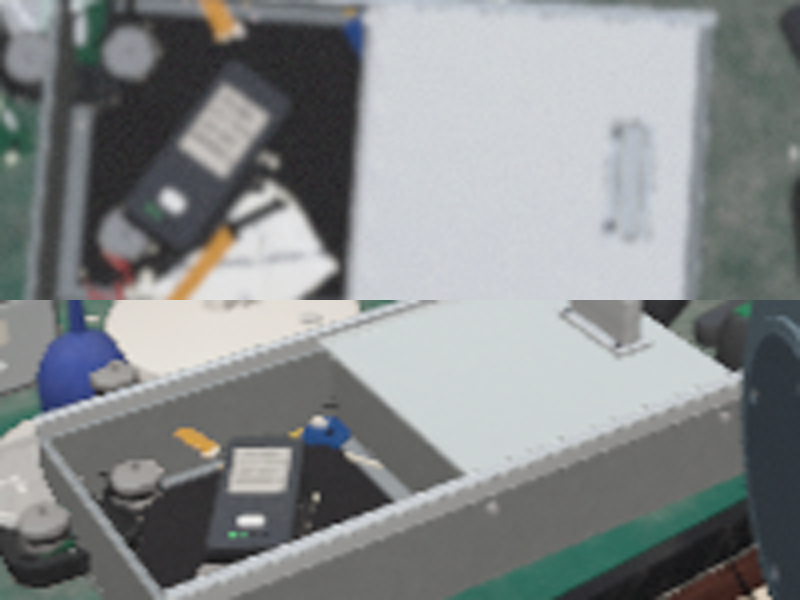

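The cover is fully open: the handle moved about 162 mm and hit the stop. The battery's button and green lights are at the end towards the robot and left. Its top-face corners in the top crop are about (228,62), (290,102), (185,245) and (128,200). Next I'll fit it and plan.

```bash
cat > m2.py <<'E'
from h import *
B=np.array([[21,-51],[-21,-51],[-21,51],[21,51],[3.,0]])[:4]
m=lambda x:np.c_[B@np.array([[np.cos(x[3]),np.sin(x[3])],[-np.sin(x[3]),np.cos(x[3])]])+x[:2],np.full(4,x[2])]
o=[("top",i,p) for i,p in enumerate(crop(160,235,4,[(183,243),(127,197),(229,63),(291,103)]))]+[("scene",i,p) for i,p in enumerate(crop(200,285-75,4,[(298,550),(209,552),(228,439),(303,443)]))]
bat,r=fit(m,o,[450.,220,41,-2.2]); print("bat",bat.round(3),r.tolist())
lens=np.array([631.1,-271.5,224.9]); RL=Ro.from_euler("zy",[-.163,-np.radians(20)]).as_matrix()
Rb0=Ro.from_euler("z",bat[3]).as_matrix(); Rb1=np.c_[RL[:,1],-RL[:,0],RL[:,2]]
grip0=np.array([bat[0],bat[1],12.])                 # TCP at grasp
end0=np.array([bat[0],bat[1],5+18])+Rb0@[0,-50.5,0] # battery end at grasp
focus=lens-80*RL[:,0]
def plan(flip,dist=80):
    Rt0=Ro.from_euler("xyz",[np.pi,0,bat[3]+np.pi/2+flip*np.pi]).as_matrix()
    D=Rb1@Rb0.T; f=lens-dist*RL[:,0]
    return Ro.from_matrix(Rt0).as_euler("xyz"),f+D@(grip0-end0),Ro.from_matrix(D@Rt0).as_euler("xyz")
E
python3 - <<'E'
from m2 import *
from bench import robot
print("focus",focus)
print(robot.current_qpos())
for fl in(0,1):
    a,p,b=plan(fl); q=robot.inverse_kinematics(grip0,a); print(fl,a,q,p.round(1),b,robot.inverse_kinematics(p,b))
E
```

```text
bat [463.914 233.058  35.034  -2.205] [[0.5, 3.1], [-1.7, 3.0], [1.4, -3.3], [2.1, -1.9], [-1.7, 0.9], [-1.0, 1.0], [-0.1, -0.1], [0.5, -1.6]]
focus [ 556.92104889 -258.51766663  197.90106979]
[-5.16509581e-01 -2.00274838e-01  1.81434336e+00  9.64086860e-06
  1.52755195e+00  1.13926744e+00]
0 [ 3.14159265  0.         -0.63465262] [ 2.50469454e-01  4.39165990e-01  1.85320513e+00 -4.44089210e-16
  8.49221535e-01  2.45591840e+00] [ 513.9 -250.3  170.5] [3.08259641 0.34424559 2.96833369] [-0.81466648  0.16436121  1.84024808  0.31874132  0.9173691  -2.38935697]
1 [3.14159265 0.         2.50694003] [ 0.25046945  0.43916599  1.85320513  0.          0.84922154 -0.68567425] [ 513.9 -250.3  170.5] [-3.08259641 -0.34424559 -0.17325897] [-0.81466648  0.16436121  1.84024808  0.31874132  0.9173691   0.75223568]
```

```bash
python3 - <<'E'
from m2 import *
o2=[(c,i,np.array(p)) for c,i,p in o]
bat2,r=fit(lambda x:m([x[0],x[1],41,x[2]]),o2,[464.,233,-2.2]); print(bat2,r.tolist())
X=m([*bat2[:2],41,bat2[2]])
out=[]
for n,(x,y,w,h) in {"top":(180,240,64,64),"scene":(240,310,64,64)}.items():
    im=cv2.imread(f"pics/{n}1.png")[y:y+h,x:x+w]; im=cv2.resize(im,None,fx=6,fy=6,interpolation=cv2.INTER_CUBIC)
    im=np.clip(im*1.6,0,255).astype(np.uint8)
    cv2.polylines(im,[((proj(n,X)-[x,y]+.5)*6).astype(int)],True,(0,0,255),1); out.append(im)
cv2.imwrite("pics/e.png",np.hstack(out))
E
```

```text
bat [463.914 233.058  35.034  -2.205] [[0.5, 3.1], [-1.7, 3.0], [1.4, -3.3], [2.1, -1.9], [-1.7, 0.9], [-1.0, 1.0], [-0.1, -0.1], [0.5, -1.6]]
[462.0324771  233.5935577   -2.20551288] [[-0.3, 4.1], [-2.6, 3.9], [0.7, -2.6], [1.5, -1.1], [-1.5, -1.0], [-0.9, -1.0], [-0.1, -2.0], [0.6, -3.5]]
```

View pics/e.png

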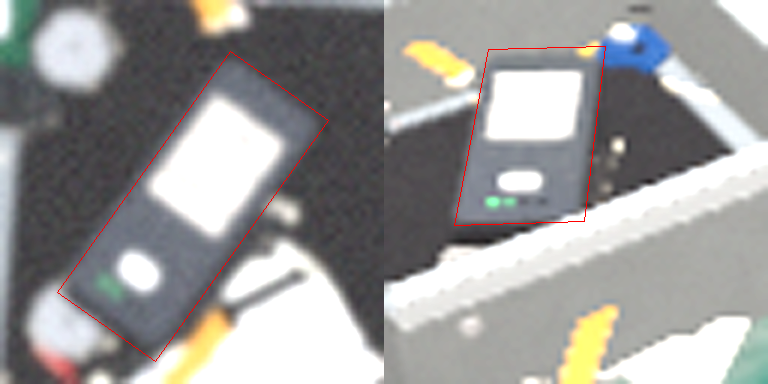

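The overlay matches well in both views, and the button and green LEDs are at the near-left end. Next I'll grasp, lift and carry to the approach point.

```bash
sed -i 's/^lens=/bat=np.array([462.2,233.4,41,-2.205])\nlens=/' m2.py; python3 - <<'E'
from m2 import *
from bench import robot
a,p,b=plan(1)
robot.move_gripper(.85)
robot.move_ptp(grip0+[0,0,160],a)
print(robot.move_linear(grip0,speed=100,f_stop=10),np.round(robot.current_tcp_pos(),1))
robot.move_gripper(0); print("w",robot.current_gripper_width(),robot.current_finger_force())
robot.move_linear(grip0+[0,0,190],speed=120)
robot.sleep(.3); print(robot.current_gripper_width(),robot.current_finger_force(),robot.current_contact_force())
_,p2,_=plan(1,160)
robot.move_ptp(p2,b)
robot.move_linear(p,speed=50)
robot.sleep(.3); print(p,robot.current_tcp_pos(),robot.current_gripper_width(),robot.current_t())
P=lens+np.array([-80,0,0])@RL.T
out=[]
for n in("top","scene"):
    im=robot.get_image(n)["img"]; cv2.imwrite(f"pics/{n}2.png",im)
    c=proj(n,P)[0]; x,y=(c-[32,32]).astype(int)
    im=cv2.resize(im[y:y+64,x:x+64],None,fx=6,fy=6,interpolation=cv2.INTER_CUBIC)
    # predicted battery top face, lens axis
    e=P; 
    for pts,col in (([lens,P],(0,255,0)),([e+Rb1@v for v in np.array([[21,0,18],[-21,0,18],[-21,102,18],[21,102,18],[21,0,18],[21,0,-18],[-21,0,-18],[-21,0,18]])],(0,0,255))):
        cv2.polylines(im,[((proj(n,np.array(pts))-[x,y]+.5)*6).astype(int)],False,col,1)
    out.append(im)
cv2.imwrite("pics/f.png",np.hstack(out))
E
```

```text
bat [463.914 233.058  35.034  -2.205] [[0.5, 3.1], [-1.7, 3.0], [1.4, -3.3], [2.1, -1.9], [-1.7, 0.9], [-1.0, 1.0], [-0.1, -0.1], [0.5, -1.6]]
False [462.6 233.5  12.5]
w 0.4533703027875588 29.99296635389328
0.4449638532186301 29.992941319942474 [-0.7587308   0.16987199 -2.91637495]
[ 513.85780758 -250.32256869  170.52137626] [ 513.81267657 -250.34198576  170.55898051] 0.4459830693211143 21.7
```

View pics/f.png

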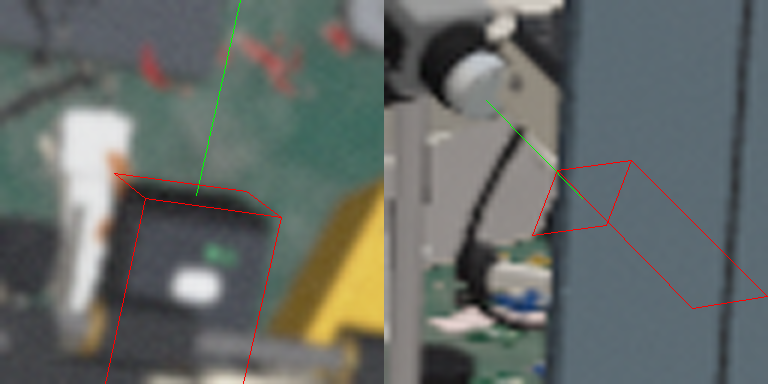

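```bash
python3 - <<'E'
from m2 import *
im=cv2.imread("pics/top2.png"); print(proj("top",np.array([lens,focus])))
x,y=435,120
c=cv2.resize(im[y:y+75,x:x+90],None,fx=8,fy=8,interpolation=cv2.INTER_CUBIC)
c=np.clip(255*(c/255.)**.6,0,255).astype(np.uint8)
E1=[focus+Rb1@v for v in np.array([[21,0,18],[-21,0,18],[-21,102,18],[21,102,18]])]
for q in proj("top",np.array(E1+[lens,lens+RL[:,2]*17,lens+RL@[35,23,23],lens+RL@[35,-23,23]])):
    cv2.drawMarker(c,tuple(((q-[x,y]+.5)*8).astype(int)),(0,0,255),cv2.MARKER_CROSS,14,1); print(((q-[x,y]+.5)*8).astype(int))
cv2.imwrite("pics/g.png",c)
E
```

```text
bat [463.914 233.058  35.034  -2.205] [[0.5, 3.1], [-1.7, 3.0], [1.4, -3.3], [2.1, -1.9], [-1.7, 0.9], [-1.0, 1.0], [-0.1, -0.1], [0.5, -1.6]]
[[474.66915153 170.94390961]
 [465.28561605 214.02033424]]
[177 761]
[359 786]
[ 263 1212]
[  86 1188]
[321 411]
[344 422]
[284 253]
[490 283]
```

View pics/g.png

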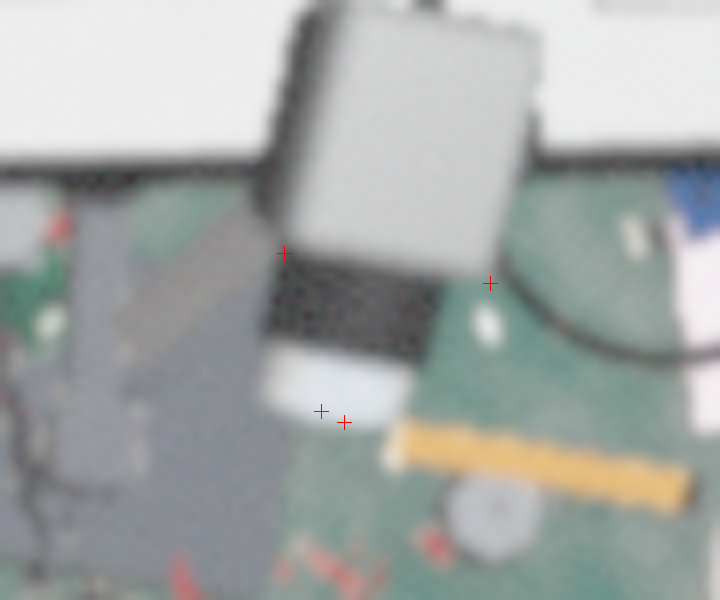

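```bash
python3 - <<'E'
from m2 import *
im=cv2.imread("pics/top2.png")
x,y=430,190
c=cv2.resize(im[y:y+60,x:x+80],None,fx=10,fy=10,interpolation=cv2.INTER_CUBIC)
c=np.clip(255*(c/255.)**.5,0,255).astype(np.uint8)
E1=np.array([[21,0,18],[-21,0,18],[-21,0,-18],[21,0,-18],[0,14,18]])@Rb1.T+focus
for q in proj("top",E1):
    p=((q-[x,y]+.5)*10).astype(int); cv2.drawMarker(c,tuple(p),(0,0,255),cv2.MARKER_CROSS,14,1); print(p)
cv2.imwrite("pics/k.png",c)
E
```

```text
bat [463.914 233.058  35.034  -2.205] [[0.5, 3.1], [-1.7, 3.0], [1.4, -3.3], [2.1, -1.9], [-1.7, 0.9], [-1.0, 1.0], [-0.1, -0.1], [0.5, -1.6]]
[272 251]
[499 283]
[440 239]
[220 208]
[369 342]
```

View pics/k.png

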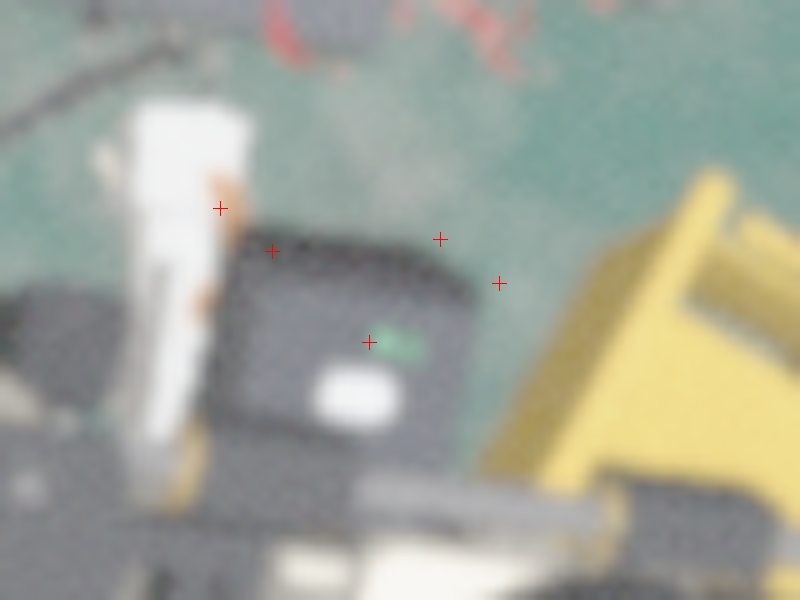

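The observed end corners are (245,280) and (478,305), against predicted (272,251) and (499,283). The battery is about 4 mm too far left and 4.5 mm too far from the lens. The lens itself is about 1.5 mm left of my fit. I'll make a small correction and then hand in.

```bash
python3 - <<'E'
from m2 import *
from bench import robot
robot.move_linear(np.array(robot.current_tcp_pos())+RL@[4,-3,1.5],speed=20)
robot.sleep(.8)
print(robot.current_tcp_pos(),robot.current_gripper_width(),robot.current_finger_force(),np.abs(robot.current_joint_vel()).max(),robot.current_t())
print(robot.hand_in())
E
```

```text
bat [463.914 233.058  35.034  -2.205] [[0.5, 3.1], [-1.7, 3.0], [1.4, -3.3], [2.1, -1.9], [-1.7, 0.9], [-1.0, 1.0], [-0.1, -0.1], [0.5, -1.6]]
[ 516.54518499 -253.97200928  173.11539521] 0.4461193303745614 29.993148744106293 0.0022614460471166065 23.0083
the job is handed in; nothing more can be done
None
```

I handed the job in at 23 s with the cover open and the battery held steady, button end facing the lens at an estimated 80 mm; its height against the lens axis wasn't checked at the end (the arm hid the second view), and no verdict came back.

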